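# Dip the soaking tank and show the gauge

## Robot

A 6-joint arm with a two-finger parallel gripper is mounted at the origin on the work surface. World frame = base frame: x ahead of the robot, y to its left, z up, the work surface at z = 0. Lengths are in m, angles in rad, forces in N, time in s.
With the tool pointing down it reaches from about 0.425 to 0.925 m from the base axis. Payload 12.5 kg.
Tool frame: the origin (TCP) lies on the centre line of the jaws, within the pads' length; the fingertips stand 17 mm ahead of it and the grasp point (between the pads) lies 2 mm behind it (r.tips_ahead is the distance from the TCP to the fingertips, in m); z points along the fingers, y is the line along which they close (so a half turn about z gives the same grasp; the last joint's range is limited). The gripper opens to 85 mm and grips with 20 to 120 N. Pads are 22 mm wide; open, the fingers measure 114 mm over their backs; the gripper's body (76 mm by 85 mm) begins 54 mm behind the grasp point. The pads swing forward as they close: fully open they stand 13 mm farther back than shut.
Start: joints at [-1.309, 0.491, 1.559, -0, 1.092, -0.106], TCP at [0.225, -0.583, 0.248] pointing down, gripper open.
Joint ranges: [-3.1, 3.1], [-0.84, 2.19], [0.05, 2.79], [-1.13, 4.28], [0.06, 2.93], [-2.69, 2.69]. Speed limits (rad/s): [2.22, 2.22, 2.79, 3.14, 3.14, 3.14].

## Interface

Orientations are given as a rotation vector (axis times angle).
In Python, from cell import get_obs, optics, r gives the robot as it stands.
- The arm moves only by the shell command python3 -m jog 'ROWS' [OPENING] [FORCE]. ROWS is JSON, a list of rows, each an object with "delta_pos": the shift along the tool's x, y, z in units of 400 mm (1.0 is 400 mm), a list of three; "delta_rot": the turn, a rotation vector about the tool's x, y, z in units of pi/2 rad (1.0 is pi/2 rad), a list of three. In form: [{"delta_pos": [x, y, z], "delta_rot": [wx, wy, wz]}, ...]. A call has exactly 10 rows; each row is the pose to reach, as a shift and turn from the pose commanded when the call began, along the tool's axes at that moment; what a row does not reach only later rows make up. A row lasts 1/8 s, in which the tool goes at most 62.5 mm and 10.7 degrees, less where a joint would pass 70% of its speed; a pose out of reach is approached as far as the arm can. A call with a number of a shift or a turn outside -1 to 1 is refused whole. A call with a gripper value outside its range is refused whole. OPENING is the closure, from 0 (fully open) to 1 (shut), set as the call begins (- or left out, the last holds). The fingers move at their own pace and stop on an object; FORCE is the grip in N (left out, the last holds). Time passes only in rows, so rows that repeat a pose let the fingers close, or fill a call up. It gives the time, the measured TCP pose, the force, the opening and the grip force at its end, in the units of the state.
- get_obs(): the state, without advancing time (a new reading comes with each control period).
- optics.read_camera(name): name is "scene" or "side" or "wrist"; returns a dict with "pixels" (480x640x3 uint8, red, green, blue), "mtx" (3x3 intrinsics, pixels), "k1" (the pictures are not rectified: a ray, as slopes to the right and down, at radius r is drawn at 1 + k1 r^2 times it, then the intrinsics apply), "eye" and "rotation" of the camera in the world. Camera axes: x right, y down, z forward; pixel columns grow to the right and rows downward; lengths in m; the calibration is good to about 2 mm. A picture is of the moment at which its call begins. There is no depth.
- r.finish_job(): hands the job in; it is judged then, once.
The state is a dict: "time_s": time; "joint_positions": joint angles; "qvel": joint speeds; "effort": joint torques, N m; "tool_pos": TCP position; "tool_rot": TCP orientation; "wrist_force": force on the tool from outside, world axes, zero at the start; "moment": the same for the moment, N m; "width": finger opening in m; "grasp_force": force on a finger pad.
Only numpy, scipy, OpenCV 4.12 (cv2) and the standard library are available. Lean on these libraries where they do the work, as an engineer would, in place of code of your own. Each camera call takes 0.05 s, during which the arm holds its last target. There are 200 camera calls.

## Task

The pink wheel lying on the twin parts washer marks the tank to check: take the orange-handled gauge rod from its cradle, slide it into that tank's slanted dip tube (never the other one) until the brass collar stops on the tube's mouth, then draw it right out again. Finish still holding the rod in the gripper, level and still, with its tip over the middle of the white tile and about 10 cm above it, the rod touching nothing but the gripper. Leave the wheels, the jar and the dish of bearings where they are.

Things in the scene. Friction and masses are not known exactly. Their poses are not given: they have to be found in the camera images.
- gauge: Loose gauge rod, about 0.11 kg. Origin: on its axis at the stop face of the brass collar. x axis: along the rod to the handle's end. Steel rod 8 mm thick from x = -100 mm (tip) to 0, collar 34 mm across from 0 to 8, orange square handle 16 x 16 mm from 8 to 100. Starts level in the cradle, axis 55 mm above the bench, handle sides upright, tip on the robot's side.
- gauge_tip (a point): The rod's tip, on its axis, 100 mm before the collar's stop face.
- gauge_grip (a point): Point on the handle's axis, 50 mm behind the collar's stop face: a good place to grip, across the 16 mm width from above.
- cradle: Fixed wooden cradle. Origin: centre of its underside, below the collar's stop face (within 6 mm); x axis along the rod to the handle's end. Base 190 x 50 x 12 mm; two posts 40 mm wide, 10 mm thick at x = -60 (under the steel rod) and x = 92 mm (under the handle's end), notched on top, 60 and 56 mm high. The rod lifts straight up.
- washer: Fixed grey twin-tank parts washer with steel lid, 120 (x) x 300 (y) x 125 (z) mm. Origin: centre of its underside. Its +x face, turned away from the robot, carries two dip tubes. Left tank on its +y half, right tank on its -y half; one wheel lies on each tank's lid.
- tube_left: Left tank's dip tube, fixed at washer x = 105, y = 80, z = 118 mm. Origin: centre of its mouth, in the rim's plane; x axis points out along the tube, 28 degrees above level, towards washer +x. Bore 13 mm, flared to 24 mm over the last 15 mm; rim 32 mm across. Rod fully in: gauge origin at this origin, x axes parallel, collar stopped dead on the rim.
- tube_right: Right tank's dip tube, fixed at washer x = 105, y = -80, z = 118 mm; otherwise just like tube_left.
- wheel_pink: Loose pink urethane skate wheel, 58 mm across and 32 mm high, lying flat on the lid of the tank to be checked. Origin: centre of its underside.
- wheel_teal: Loose blue-green skate wheel, same size, on the other tank's lid. Origin: centre of its underside.
- tile: Fixed white square reading tile, 110 x 110 x 5 mm, flat on the bench. Origin: centre of its underside.
- jar: Loose glass jar with a steel screw cap, 60 mm across, 85 mm high. Origin: centre of its underside. Bystander.
- dish: Loose tin dish holding six bearings, 92 mm across, 22 mm high. Origin: centre of its underside. Bystander.
There are look-alikes about, which are no part of the job. Of the things like the gauge, leave any that is red; of the rest the smaller one is meant. There is more than one size of the wheel_pink; the one meant has the size given above.

How it is judged:
On the way, in this order (a step that is already met when the one before it is completed fails the run):
1. the rod is in the dip tube of the tank marked by the pink wheel, collar against the tube's mouth (((y of wheel_pink in the frame of washer above 0 m and x of gauge in the frame of tube_left below 0.003 m and distance between gauge and tube_left below 0.006 m and angle between the x axis of gauge and the x axis of tube_left, either way round below 0.1 rad) or (y of wheel_pink in the frame of washer below 0 m and x of gauge in the frame of tube_right below 0.003 m and distance between gauge and tube_right below 0.006 m and angle between the x axis of gauge and the x axis of tube_right, either way round below 0.1 rad))), for 0.2 s.
2. the rod is drawn right out of that tube (((y of wheel_pink in the frame of washer above 0 m and x of gauge_tip in the frame of tube_left above 0.02 m) or (y of wheel_pink in the frame of washer below 0 m and x of gauge_tip in the frame of tube_right above 0.02 m))), for 0.1 s.
At the end, for the whole second after the job is handed in: The gripper still holds the rod (fingers press it with over 1 N), within 0.12 rad of level, tip within 50 mm (horizontally) of the tile's centre and 60 to 180 mm above the bench, slower than 30 mm/s, and touching neither washer, cradle, tile, jar nor dish (angle between gauge's own x axis and vertical between 1.45 and 1.69 rad and horizontal distance between gauge_tip and tile below 0.05 m and height (world z) of gauge_tip between 0.06 and 0.18 m and linear speed of gauge below 0.03 m/s and contact force between gauge and the fingers above 1 N and contact force between gauge and washer below 0.2 N and contact force between gauge and cradle below 0.2 N and contact force between gauge and tile below 0.2 N and contact force between gauge and jar below 0.2 N and contact force between gauge and dish below 0.2 N); the arm keeps its last pose, push and grip.
It fails at once if the rod was put into the other tank's tube ((y of wheel_pink in the frame of washer above 0 m and x of gauge_tip in the frame of tube_right between -0.11 and -0.02 m and y of gauge_tip in the frame of tube_right between -0.01 and 0.01 m and z of gauge_tip in the frame of tube_right between -0.01 and 0.01 m) or (y of wheel_pink in the frame of washer below 0 m and x of gauge_tip in the frame of tube_left between -0.11 and -0.02 m and y of gauge_tip in the frame of tube_left between -0.01 and 0.01 m and z of gauge_tip in the frame of tube_left between -0.01 and 0.01 m)).
It fails at once if a wheel was moved more than 20 mm (distance of any of wheel_pink, wheel_teal from where it was at the start of the episode above 0.02 m).
It fails at once if the jar or the dish was moved more than 20 mm (distance of any of jar, dish from where it was at the start of the episode above 0.02 m).
It also fails if it takes over 51 s, if anything falls off the work surface, if the arm or the gripper's body presses on something with over 40 N, if the wrist force passes 120 N, or if a joint passes its speed limit or range.

## Working session

There is one attempt and no reset: what is moved stays moved. The work goes in short steps, Python scripts to look and compute and a shell command to move; the robot and the scene stay as the last step left them, time stands still between calls to the robot, and variables do not carry over. Pictures are saved under pics/ and viewed, at most 10 in all, crops included, and the job is handed in when it is done.

```bash
ls; mkdir -p pics; python3 - <<'E'
from cell import get_obs, optics, r
import cv2
print(get_obs())
for n in ("scene","side"):
    c=optics.read_camera(n); cv2.imwrite(f"pics/{n}0.png",c["pixels"][:,:,::-1]); print(n,c["mtx"],c["k1"],c["eye"],c["rotation"])
E
```

```text
pics
{'time_s': 0.0, 'joint_positions': array([-1.30861660e+00,  4.91557633e-01,  1.55948531e+00,  1.96059352e-05,
        1.09170696e+00, -1.05622943e-01]), 'qvel': array([-0.00120842,  0.0008307 ,  0.00165517,  0.00093148,  0.00203126,
       -0.00052834]), 'effort': array([-2.14467909e-03, -6.18453884e+01, -2.61598706e+01, -2.06329632e-04,
        4.04517414e-03, -6.99501342e-06]), 'tool_pos': array([ 0.22468188, -0.58297714,  0.24771658]), 'tool_rot': array([-3.08748535e+00, -5.74266876e-01,  1.14869773e-04]), 'wrist_force': array([-0.69012358, -1.13400736, -0.75625457]), 'moment': array([ 0.0049988 , -0.03645899, -0.00247563]), 'grasp_force': 0.0, 'width': 0.08518786075567034}
scene [[600.98735641   0.         314.53715388]
 [  0.         600.98735641 235.32650708]
 [  0.           0.           1.        ]] -0.1711365470889942 [ 1.23556855 -0.37740471  0.98817145] [-2.07531469 -1.35528445  0.51029364]
side [[521.19585461   0.         316.39268968]
 [  0.         521.19585461 229.47937142]
 [  0.           0.           1.        ]] 0.0124183556102895 [0.31069827 0.81808359 0.74545779] [-0.28169763  2.70318535 -1.36426196]
```

View pics/scene0.png

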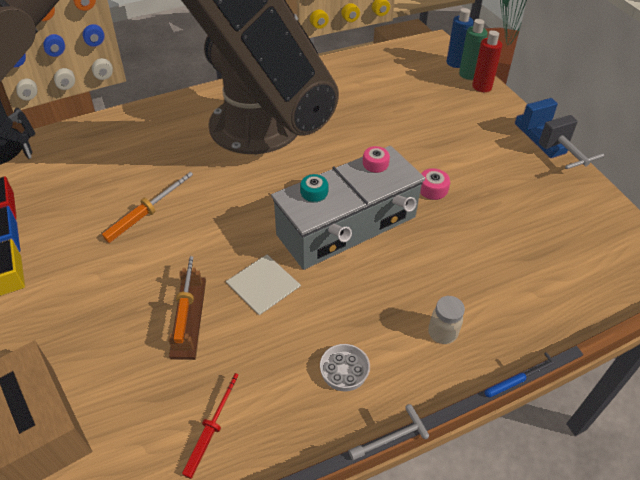

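View pics/side0.png

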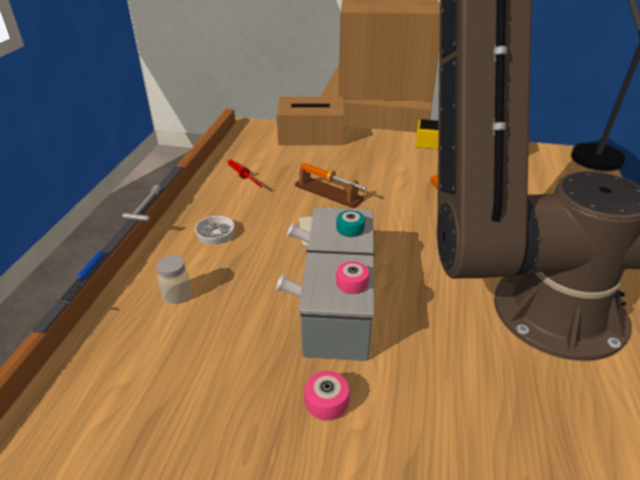

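The scene picture shows the small orange gauge in the cradle: handle end (181,340), collar (187,293), tip (191,258). The pink 58 mm wheel is on the washer lid at (376,158), on the +y half, so the left tube with its mouth near (409,204) is the target. The bigger pink wheel (435,183) is on the bench. The tile centre is (263,285), jar (447,320), dish (345,367). In the side view the left tube mouth is near (281,284), the right one near (293,231) and the cradle near (330,185).

```bash
cat > h.py <<'E'
import numpy as np, cv2
from scipy.spatial.transform import Rotation as R
from cell import get_obs, optics, r
def ray(c,p):
    q=(np.array(p,float)-c["mtx"][:2,2])/c["mtx"][0,0]; s=q.copy()
    for _ in range(30): s=q/(1+c["k1"]*(s@s))
    d=R.from_rotvec(c["rotation"]).apply([*s,1]) if np.shape(c["rotation"])==(3,) else np.array(c["rotation"])@[*s,1]
    return np.array(c["eye"]),d/np.linalg.norm(d)
def atz(c,p,z):
    e,d=ray(c,p); return e+d*(z-e[2])/d[2]
def tri(obs):
    A=np.zeros((3,3));b=np.zeros(3)
    for c,p in obs:
        e,d=ray(c,p);M=np.eye(3)-np.outer(d,d);A+=M;b+=M@e
    return np.linalg.solve(A,b)
def proj(c,X):
    s=R.from_rotvec(c["rotation"]).inv().apply(np.atleast_2d(X)-c["eye"]); s=s[:,:2]/s[:,2:]
    return s*(1+c["k1"]*(s**2).sum(1,keepdims=True))*c["mtx"][0,0]+c["mtx"][:2,2]
E
python3 - <<'E'
from h import *
c=optics.read_camera("scene"); s=optics.read_camera("side")
for n,p,z in [("hend",(181,340),.055),("collar",(187,293),.055),("tip",(191,258),.055),("tile",(263,285),.005),("tubeL",(410,204),.118),("tubeR",(345,233),.118),("jar",(447,335),0),("dish",(345,367),.022),("pink",(376,154),.157),("teal",(315,183),.157)]:
    print(n,atz(c,p,z).round(4))
print("tri L",tri([(c,(410,204)),(s,(281,284))]),"R",tri([(c,(345,233)),(s,(293,231))]))
im=np.zeros((600,800,3),np.uint8)
def put(cam,x0,y0,w,h,f,ox,oy):
    im[oy:oy+h*f,ox:ox+w*f]=cv2.resize(cam["pixels"][y0:y0+h,x0:x0+w,::-1],None,fx=f,fy=f,interpolation=cv2.INTER_CUBIC)
put(c,265,145,165,75*2-25,3,0,0)   # 495x375
put(c,160,250,55,115,5,500,0)      # 275x575
put(s,270,205,115,70,3,0,380)      # 345x210
put(s,270,270,50,40,3,350,380)
cv2.imwrite("pics/crop1.png",im)
E
```

```text
hend [ 0.6111 -0.3608  0.055 ]
collar [ 0.5125 -0.3208  0.055 ]
tip [ 0.4306 -0.2888  0.055 ]
tile [ 0.516  -0.1678  0.005 ]
tubeL [0.5248 0.157  0.118 ]
tubeR [ 5.437e-01 -5.000e-04  1.180e-01]
jar [0.7704 0.1172 0.    ]
dish [ 0.7631 -0.1012  0.022 ]
pink [0.3972 0.1418 0.157 ]
teal [ 0.4282 -0.0137  0.157 ]
tri L [0.52173424 0.15789743 0.11585214] R [ 5.39908234e-01 -1.89644920e-05  1.15616493e-01]
```

View pics/crop1.png

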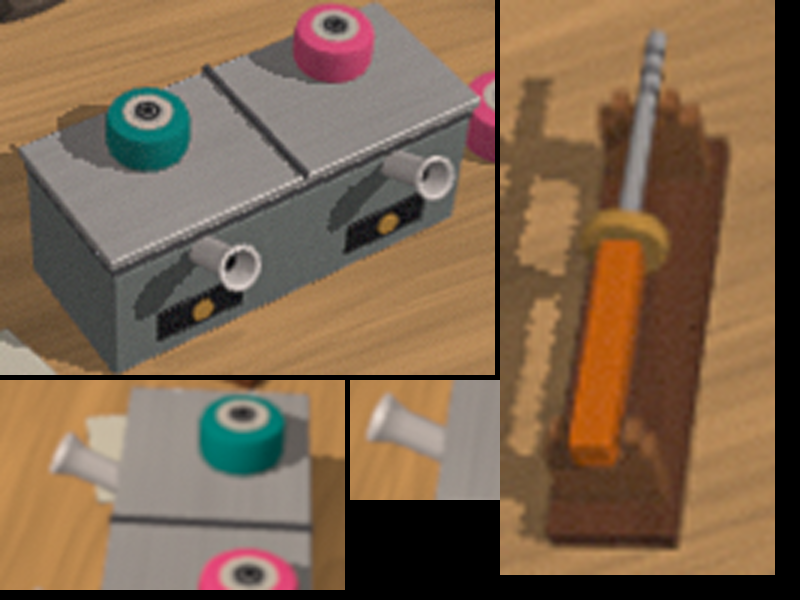

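The crop gives finer pixels. The left tube mouth is at scene (410,204) and the right one at (345,234). The lid corners are (304,234), (424,178) and (272,194). On the gauge, the tip is (191.4,256.6), the collar (185.2,298) and the handle end (178.4,340).

```bash
cat > fit.py <<'E'
from h import *
from scipy.optimize import least_squares
c=optics.read_camera("scene"); s=optics.read_camera("side")
def T(p,L): return R.from_euler('z',p[2]).apply(np.array(L,float)/1000)+[p[0],p[1],0]
W=[(60,-150,125),(60,150,125),(-60,-150,125),(60,-150,0),(105,80,118),(105,-80,118)]
pc=[(304,234.3),(424.3,178.3),(272.3,194.3),(304.3,269),(409.8,203.8),(344.8,234.2)]
ps=[(None)]*4+[(281,284),(292.5,231)]
ps=np.array([(281.+15/3-8.,283.),(270+62/3,205+(455-380)/3)])
f=lambda p: np.r_[(proj(c,T(p,W))-pc).ravel()]
a=least_squares(f,[.45,.07,0]); print("washer",a.x,a.fun.reshape(-1,2).round(1).tolist())
tl=T(a.x,[(105,80,118)])[0];print("tubeL",tl,"tubeR",T(a.x,[(105,-80,118)])[0], "yaw deg",np.degrees(a.x[2]))
print("side pred",proj(s,T(a.x,W)).round(1).tolist())
G=[(-100,0,55),(4,0,55),(100,0,55)]
g=least_squares(lambda p:(proj(c,T(p,G))-[(191.4,256.6),(185.2,298),(178.4,340)]).ravel(),[.5,-.3,-.3])
print("gauge",g.x,np.degrees(g.x[2]),g.fun.round(1)); print("grip",T(g.x,[(50,0,55)]),"side pred",proj(s,T(g.x,G)).round(1).tolist())
E
python3 fit.py
```

```text
washer [0.43317635 0.06392146 0.13666733] [[-1.0, -2.8], [-0.5, -1.1], [0.6, 0.2], [-0.9, 2.5], [0.8, 0.6], [0.9, 0.4]]
tubeL [0.5262979  0.15748095 0.118     ] tubeR [ 0.54809666 -0.00102714  0.118     ] yaw deg 7.830461105685007
side pred [[313.2, 208.4], [299.0, 309.5], [370.0, 210.4], [313.8, 254.1], [277.9, 282.9], [288.4, 229.7]]
gauge [ 0.51838817 -0.32598154 -0.40494214] -23.201475420759273 [ 0.1 -0.4 -0.2 -0.2  0.1  0.5]
grip [[ 0.56434443 -0.34567982  0.055     ]] side pred [[365.5, 189.2], [330.9, 177.0], [301.1, 166.5]]
```

```bash
cat >> h.py <<'E'
def frame(yaw,pitch=0):
    "tool rotation gripping a rod whose x axis has this yaw and elevation (deg), tool x along it, z down"
    return R.from_euler('ZY',[yaw,-pitch],degrees=True)*R.from_euler('x',180,degrees=True)
def plan(pos,rot,p0=None,r0=None):
    o=get_obs(); p0=o["tool_pos"] if p0 is None else np.array(p0); r0=R.from_rotvec(o["tool_rot"]) if r0 is None else r0
    print("pos",(r0.inv().apply(np.array(pos)-p0)/.4).round(4).tolist(),"rot",((r0.inv()*rot).as_rotvec()/(np.pi/2)).round(4).tolist())
E
python3 -c "
from h import *
plan([.5643,-.3457,.20],frame(-23.2))"
```

```text
pos [1.0056, -0.2487, 0.1204] rot [-0.0002, 0.0001, 0.4919]
```

```bash
python3 -m jog '[{"delta_pos":[0.12,-0.03,0.0],"delta_rot":[0,0,0.08]},{"delta_pos":[0.26,-0.07,0.0],"delta_rot":[0,0,0.18]},{"delta_pos":[0.4,-0.1,0.02],"delta_rot":[0,0,0.28]},{"delta_pos":[0.54,-0.135,0.05],"delta_rot":[0,0,0.38]},{"delta_pos":[0.68,-0.17,0.08],"delta_rot":[0,0,0.45]},{"delta_pos":[0.82,-0.205,0.1],"delta_rot":[0,0,0.49]},{"delta_pos":[0.94,-0.235,0.12],"delta_rot":[0,0,0.492]},{"delta_pos":[1.0,-0.249,0.12],"delta_rot":[0,0,0.492]},{"delta_pos":[1.0,-0.249,0.12],"delta_rot":[0,0,0.492]},{"delta_pos":[1.0,-0.249,0.12],"delta_rot":[0,0,0.492]}]' 0; python3 - <<'E'
from h import *
c=optics.read_camera("wrist"); cv2.imwrite("pics/w1.png",c["pixels"][:,:,::-1]); print(c["mtx"],c["k1"],c["eye"],c["rotation"])
G=R.from_euler('z',-.405).apply(np.array([(-100,0,0),(0,0,0),(8,0,0),(100,0,0)])/1000)+[.5184,-.3260,.055]
print(proj(c,G).round(1).tolist())
E
```

```text
time_s: 1.55
tool_pos: [0.5614, -0.3473, 0.2005]
tool_rot: [3.077, -0.633, 0.0]
wrist_force: [-0.7, -0.1, 0.3]
width: 0.0855
grasp_force: 0.0
[[331.56563972   0.         316.75918284]
 [  0.         331.56563972 241.0137341 ]
 [  0.           0.           1.        ]] -0.06015684395346566 [ 0.63224404 -0.37651143  0.32649915] [ 1.62350203 -2.46439365 -0.37366701]
[[314.9, 375.6], [314.6, 283.7], [314.6, 275.4], [314.3, 169.9]]
```

View pics/w1.png

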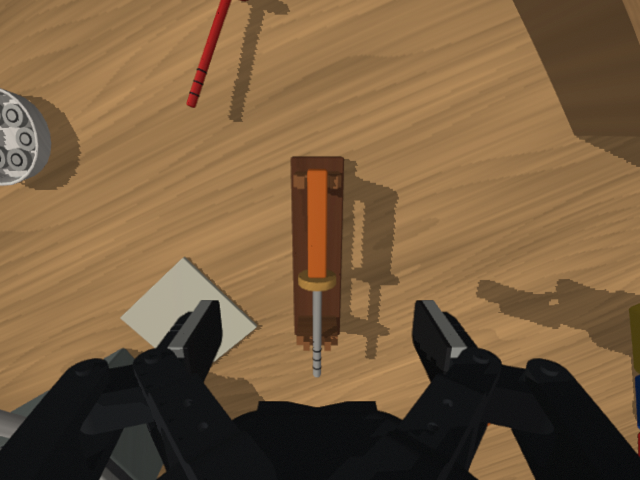

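The wrist picture shows the gauge in the cradle: tip (317.5,376), collar (317,283), handle end (316.7,170). It sits 2–3 px to the right of the prediction, so I'm shifting sideways by about 2 mm.

```bash
python3 - <<'E'
from h import *
c=optics.read_camera("wrist")
a=atz(c,(317.5,376),.055); m=atz(c,(317.2,278),.055); b=atz(c,(316.7,170),.063); d=b-a; d[2]=0; print(a,m,b,np.linalg.norm(d))
yaw=np.degrees(np.arctan2(d[1],d[0])); u=d/np.linalg.norm(d); g=(a+u*.15); print(yaw,g)
g[2]=.053; plan(g,frame(yaw))
E
```

```text
[ 0.4248346  -0.28888252  0.055     ] [ 0.52241313 -0.3304673   0.055     ] [ 0.61000012 -0.36764047  0.063     ] 0.20121898761542115
-23.04189853553711 [ 0.56286744 -0.34759315  0.055     ]
pos [0.0037, -0.0016, 0.3691] rot [0.0002, -0.0002, -0.0028]
```

```bash
python3 -m jog '[{"delta_pos":[0.004,-0.002,0.06],"delta_rot":[0,0,-0.003]},{"delta_pos":[0.004,-0.002,0.14],"delta_rot":[0,0,-0.003]},{"delta_pos":[0.004,-0.002,0.21],"delta_rot":[0,0,-0.003]},{"delta_pos":[0.004,-0.002,0.27],"delta_rot":[0,0,-0.003]},{"delta_pos":[0.004,-0.002,0.32],"delta_rot":[0,0,-0.003]},{"delta_pos":[0.004,-0.002,0.35],"delta_rot":[0,0,-0.003]},{"delta_pos":[0.004,-0.002,0.369],"delta_rot":[0,0,-0.003]},{"delta_pos":[0.004,-0.002,0.369],"delta_rot":[0,0,-0.003]},{"delta_pos":[0.004,-0.002,0.369],"delta_rot":[0,0,-0.003]},{"delta_pos":[0.004,-0.002,0.369],"delta_rot":[0,0,-0.003]}]' 0 80
python3 -m jog '[{"delta_pos":[0,0,0],"delta_rot":[0,0,0]},{"delta_pos":[0,0,0],"delta_rot":[0,0,0]},{"delta_pos":[0,0,0],"delta_rot":[0,0,0]},{"delta_pos":[0,0,0],"delta_rot":[0,0,0]},{"delta_pos":[0,0,0],"delta_rot":[0,0,0]},{"delta_pos":[0,0,0],"delta_rot":[0,0,0]},{"delta_pos":[0,0,0],"delta_rot":[0,0,0]},{"delta_pos":[0,0,0],"delta_rot":[0,0,0]},{"delta_pos":[0,0,0],"delta_rot":[0,0,0]},{"delta_pos":[0,0,0],"delta_rot":[0,0,0]}]' 1 80
```

```text
time_s: 2.9
tool_pos: [0.5642, -0.3465, 0.0533]
tool_rot: [3.078, -0.624, 0.001]
wrist_force: [0.6, 0.0, 0.0]
width: 0.0857
grasp_force: 0.0
time_s: 4.15
tool_pos: [0.5641, -0.3464, 0.0529]
tool_rot: [3.079, -0.625, 0.001]
wrist_force: [-0.4, 0.8, 5.6]
width: 0.0147
grasp_force: 78.3
```

```bash
python3 -m jog '[{"delta_pos":[0,0,-0.04],"delta_rot":[0,0,0]},{"delta_pos":[0,0,-0.1],"delta_rot":[0,0,0]},{"delta_pos":[0,0,-0.16],"delta_rot":[0,0,0]},{"delta_pos":[0,0,-0.24],"delta_rot":[0,0,0]},{"delta_pos":[0,0,-0.34],"delta_rot":[0,0,0]},{"delta_pos":[0,0,-0.44],"delta_rot":[0,0,0]},{"delta_pos":[0,0,-0.52],"delta_rot":[0,0,0]},{"delta_pos":[0,0,-0.56],"delta_rot":[0,0,0]},{"delta_pos":[0,0,-0.56],"delta_rot":[0,0,0]},{"delta_pos":[0,0,-0.56],"delta_rot":[0,0,0]}]'
python3 - <<'E'
from h import *
m=np.array([.5245,.1577,.118]); ax=R.from_euler('ZY',[7.83,-28],degrees=True).apply([1,0,0])
tgt=m+ax*.195+[0,0,.03]; print(tgt); plan(tgt,frame(7.83,28))
E
```

```text
time_s: 5.4
tool_pos: [0.5636, -0.3461, 0.2752]
tool_rot: [-3.078, 0.625, 0.003]
wrist_force: [0.0, 0.9, -1.0]
width: 0.0147
grasp_force: 78.0
[0.69506953 0.18115611 0.23954695]
pos [-0.2109, -1.3419, 0.0904] rot [0.0829, 0.3048, -0.3352]
```

```bash
python3 -m jog '[{"delta_pos":[0,-0.06,0],"delta_rot":[0,0,0]},{"delta_pos":[0,-0.15,0],"delta_rot":[0,0,0]},{"delta_pos":[0,-0.25,0],"delta_rot":[0,0,-0.06]},{"delta_pos":[0,-0.35,0],"delta_rot":[0,0,-0.12]},{"delta_pos":[0,-0.46,0],"delta_rot":[0,0,-0.2]},{"delta_pos":[0,-0.58,0],"delta_rot":[0,0,-0.28]},{"delta_pos":[0,-0.7,0],"delta_rot":[0,0,-0.34]},{"delta_pos":[0,-0.8,0],"delta_rot":[0,0,-0.342]},{"delta_pos":[0,-0.85,0],"delta_rot":[0,0,-0.342]},{"delta_pos":[0,-0.85,0],"delta_rot":[0,0,-0.342]}]'
python3 - <<'E'
from h import *
m=np.array([.5245,.1577,.118]); ax=R.from_euler('ZY',[7.83,-28],degrees=True).apply([1,0,0])
tgt=m+ax*.195+[0,0,.03]; print(tgt); plan(tgt,frame(7.83,28))
E
```

```text
time_s: 6.65
tool_pos: [0.6965, -0.0317, 0.2759]
tool_rot: [-3.134, -0.218, 0.002]
wrist_force: [0.2, -0.7, -1.0]
width: 0.015
grasp_force: 78.1
[0.69506953 0.18115611 0.23954695]
pos [0.0701, -0.5276, 0.0909] rot [-0.0004, 0.3118, 0.0013]
```

```bash
python3 -m jog '[{"delta_pos":[0.01,-0.06,0],"delta_rot":[0,0,0]},{"delta_pos":[0.03,-0.15,0],"delta_rot":[0,0,0]},{"delta_pos":[0.05,-0.26,0],"delta_rot":[0,0.03,0]},{"delta_pos":[0.07,-0.37,0.02],"delta_rot":[0,0.09,0]},{"delta_pos":[0.07,-0.46,0.04],"delta_rot":[0,0.17,0]},{"delta_pos":[0.07,-0.51,0.07],"delta_rot":[0,0.25,0]},{"delta_pos":[0.07,-0.528,0.09],"delta_rot":[0,0.3,0]},{"delta_pos":[0.07,-0.528,0.091],"delta_rot":[0,0.312,0]},{"delta_pos":[0.07,-0.528,0.091],"delta_rot":[0,0.312,0]},{"delta_pos":[0.07,-0.528,0.091],"delta_rot":[0,0.312,0]}]'
python3 - <<'E'
from h import *
o=get_obs(); rr=R.from_rotvec(o["tool_rot"]); print("x axis",rr.as_matrix()[:,0])
im=[]
c=optics.read_camera("wrist"); cv2.imwrite("pics/w2.png",c["pixels"][:,:,::-1])
s=optics.read_camera("side"); k=optics.read_camera("scene")
P=o["tool_pos"]-rr.apply([0,0,.002])+np.outer([-.15,-.05,0.05],rr.as_matrix()[:,0])
for q in (c,s,k): print(proj(q,np.vstack([P,[.5245,.1577,.118]])).round(1).tolist())
im=np.zeros((600,800,3),np.uint8)
im[:,:400]=cv2.resize(s["pixels"][220:340,220:300,::-1],(400,600),interpolation=cv2.INTER_CUBIC)
im[:,400:]=cv2.resize(k["pixels"][140:290,390:490,::-1],(400,600),interpolation=cv2.INTER_CUBIC)
cv2.imwrite("pics/crop2.png",im)
E
```

```text
time_s: 7.9
tool_pos: [0.696, 0.1793, 0.2409]
tool_rot: [-3.009, -0.205, -0.753]
wrist_force: [-0.2, -0.6, -0.8]
width: 0.0146
grasp_force: 78.1
x axis [0.87410543 0.11960013 0.4707818 ]
[[317.3, 544.4], [317.6, 417.8], [318.0, 212.3], [314.5, 549.8]]
[[254.7, 258.1], [200.7, 234.3], [143.8, 209.2], [278.9, 283.2]]
[[425.2, 197.0], [459.2, 207.8], [498.2, 220.3], [410.2, 203.8]]
```

View pics/w2.png

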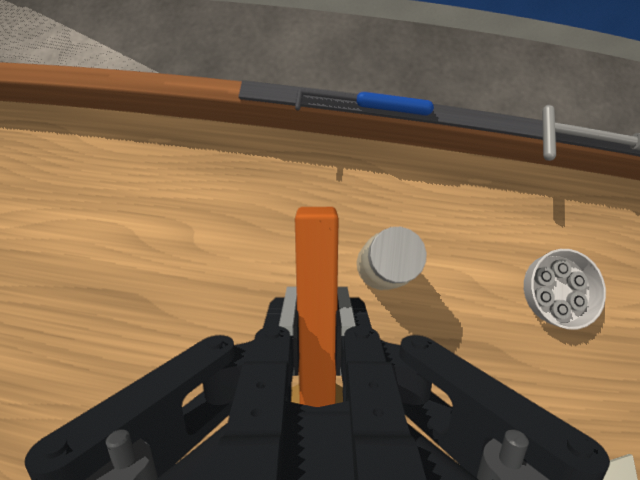

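View pics/crop2.png

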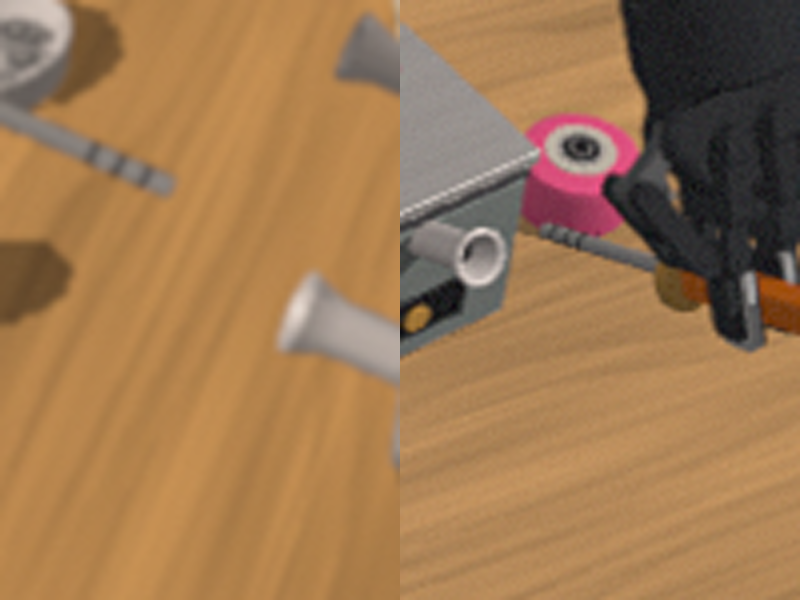

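In the side picture the tip is at (254,257) and the left mouth centre at (280,282.4). In the scene picture the tip is at (426.3,197.2) and the mouth at (410.5,204.2). The wrist view shows the handle straight in the jaws. The rod is pointing at the correct left tube, next to the bench decoy wheel, and it agrees with the model to about 1 px.

```bash
python3 - <<'E'
from h import *
o=get_obs(); rr=R.from_rotvec(o["tool_rot"]); X=rr.as_matrix()[:,0]
s=optics.read_camera("side"); k=optics.read_camera("scene")
tip=tri([(s,(254,257)),(k,(426.3,197.2))]); m=tri([(s,(280,282.4)),(k,(410.5,204.2))])
tp=o["tool_pos"]-rr.apply([0,0,.002])-.15*X
print("tip tri",tip,"model",tp,"mouth",m)
ax=R.from_euler('ZY',[7.6,-28],degrees=True).apply([1,0,0])
for t in (tip,tp):
    plan(o["tool_pos"]+m+ax*.02-t,frame(7.6,28))
    plan(o["tool_pos"]+m-ax*.05-t,frame(7.6,28))
E
```

```text
tip tri [0.56587644 0.16133194 0.1737715 ] model [0.56371845 0.16133631 0.17166554] mouth [0.52410239 0.15698706 0.11816789]
pos [-0.1075, -0.0028, 0.0732] rot [-0.0011, -0.0009, 0.0022]
pos [-0.2825, -0.0034, 0.073] rot [-0.0011, -0.0009, 0.0022]
pos [-0.1003, -0.0021, 0.0711] rot [-0.0011, -0.0009, 0.0022]
pos [-0.2753, -0.0027, 0.0709] rot [-0.0011, -0.0009, 0.0022]
```

```bash
python3 -m jog '[{"delta_pos":[0,-0.0025,0.02],"delta_rot":[0,0,0]},{"delta_pos":[0,-0.0025,0.045],"delta_rot":[0,0,0]},{"delta_pos":[0,-0.0025,0.065],"delta_rot":[0,0,0.002]},{"delta_pos":[0,-0.0025,0.0722],"delta_rot":[0,0,0.002]},{"delta_pos":[-0.03,-0.0025,0.0722],"delta_rot":[0,0,0.002]},{"delta_pos":[-0.07,-0.0025,0.0722],"delta_rot":[0,0,0.002]},{"delta_pos":[-0.1,-0.0025,0.0722],"delta_rot":[0,0,0.002]},{"delta_pos":[-0.12,-0.0025,0.0722],"delta_rot":[0,0,0.002]},{"delta_pos":[-0.12,-0.0025,0.0722],"delta_rot":[0,0,0.002]},{"delta_pos":[-0.12,-0.0025,0.0722],"delta_rot":[0,0,0.002]}]'
python3 - <<'E'
from h import *
o=get_obs(); rr=R.from_rotvec(o["tool_rot"]); X=rr.as_matrix()[:,0]; print(X, o["tool_pos"]-rr.apply([0,0,.002])-.15*X)
s=optics.read_camera("side"); k=optics.read_camera("scene")
im=np.zeros((600,800,3),np.uint8)
im[:,:400]=cv2.resize(s["pixels"][250:310,250:290,::-1],(400,600),interpolation=cv2.INTER_CUBIC)
im[:,400:]=cv2.resize(k["pixels"][170:230,395:435,::-1],(400,600),interpolation=cv2.INTER_CUBIC)
cv2.imwrite("pics/crop3.png",im)
E
```

```text
time_s: 9.4
tool_pos: [0.6672, 0.177, 0.1925]
tool_rot: [-3.008, -0.201, -0.753]
wrist_force: [0.6, -0.3, -0.8]
width: 0.0145
grasp_force: 78.1
[0.87409861 0.11726628 0.47138121] [0.53511397 0.15923656 0.12360118]
```

View pics/crop3.png

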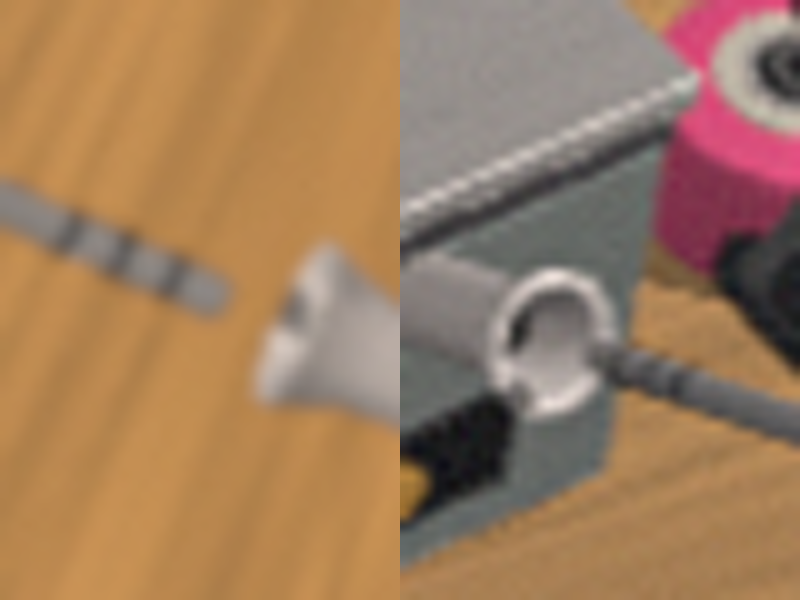

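The side crop shows the tip at (222,293) pointing straight at the mouth centre (297,323). In the scene crop the tip (600,352) lines up with the mouth (555,343) to within about 1 mm. I'm inserting.

```bash
python3 -m jog '[{"delta_pos":[-0.02,0,0],"delta_rot":[0,0,0]},{"delta_pos":[-0.045,0,0],"delta_rot":[0,0,0]},{"delta_pos":[-0.07,0,0],"delta_rot":[0,0,0]},{"delta_pos":[-0.095,0,0],"delta_rot":[0,0,0]},{"delta_pos":[-0.12,0,0],"delta_rot":[0,0,0]},{"delta_pos":[-0.14,0,0],"delta_rot":[0,0,0]},{"delta_pos":[-0.16,0,0],"delta_rot":[0,0,0]},{"delta_pos":[-0.18,0,0],"delta_rot":[0,0,0]},{"delta_pos":[-0.19,0,0],"delta_rot":[0,0,0]},{"delta_pos":[-0.19,0,0],"delta_rot":[0,0,0]}]'; python3 -c "
from h import *
o=get_obs(); rr=R.from_rotvec(o['tool_rot']); X=rr.as_matrix()[:,0]; print(X, o['tool_pos']-rr.apply([0,0,.002])-.05*X, rr.inv().apply(o['wrist_force']))"
```

```text
time_s: 10.75
tool_pos: [0.6002, 0.168, 0.1564]
tool_rot: [-3.009, -0.202, -0.752]
wrist_force: [0.5, 0.3, -1.5]
width: 0.0147
grasp_force: 78.1
[0.87450596 0.11732025 0.4706116 ] [0.55554337 0.16197728 0.13459904] [-0.24914741 -0.1988563   1.54616741]
```

```bash
python3 -m jog '[{"delta_pos":[-0.015,0,0],"delta_rot":[0,0,0]},{"delta_pos":[-0.03,0,0],"delta_rot":[0,0,0]},{"delta_pos":[-0.045,0,0],"delta_rot":[0,0,0]},{"delta_pos":[-0.06,0,0],"delta_rot":[0,0,0]},{"delta_pos":[-0.07,0,0],"delta_rot":[0,0,0]},{"delta_pos":[-0.076,0,0],"delta_rot":[0,0,0]},{"delta_pos":[-0.08,0,0],"delta_rot":[0,0,0]},{"delta_pos":[-0.084,0,0],"delta_rot":[0,0,0]},{"delta_pos":[-0.087,0,0],"delta_rot":[0,0,0]},{"delta_pos":[-0.09,0,0],"delta_rot":[0,0,0]}]'; python3 -c "
from h import *
o=get_obs(); rr=R.from_rotvec(o['tool_rot']); X=rr.as_matrix()[:,0]; print(X, o['tool_pos']-rr.apply([0,0,.002])-.05*X, rr.inv().apply(o['wrist_force']))"
```

```text
time_s: 12.0
tool_pos: [0.5688, 0.1637, 0.1395]
tool_rot: [-3.009, -0.202, -0.752]
wrist_force: [-0.0, 0.8, -1.0]
width: 0.0148
grasp_force: 78.1
[0.87440981 0.11731728 0.47079098] [0.52414707 0.15774232 0.1176933 ] [-0.38462628 -0.76314406  0.93143482]
```

```bash
python3 -m jog '[{"delta_pos":[-0.001,0,0],"delta_rot":[0,0,0]},{"delta_pos":[-0.002,0,0],"delta_rot":[0,0,0]},{"delta_pos":[-0.003,0,0],"delta_rot":[0,0,0]},{"delta_pos":[-0.004,0,0],"delta_rot":[0,0,0]},{"delta_pos":[-0.005,0,0],"delta_rot":[0,0,0]},{"delta_pos":[-0.006,0,0],"delta_rot":[0,0,0]},{"delta_pos":[-0.007,0,0],"delta_rot":[0,0,0]},{"delta_pos":[-0.008,0,0],"delta_rot":[0,0,0]},{"delta_pos":[-0.008,0,0],"delta_rot":[0,0,0]},{"delta_pos":[-0.008,0,0],"delta_rot":[0,0,0]}]'; python3 -c "
from h import *
o=get_obs(); rr=R.from_rotvec(o['tool_rot']); X=rr.as_matrix()[:,0]; print(X, o['tool_pos']-rr.apply([0,0,.002])-.05*X, rr.inv().apply(o['wrist_force']))"
```

```text
time_s: 13.25
tool_pos: [0.5683, 0.1637, 0.1395]
tool_rot: [-3.005, -0.201, -0.761]
wrist_force: [10.6, 0.3, 2.0]
width: 0.0147
grasp_force: 77.9
[0.87169533 0.1167141  0.47594649] [0.5237227  0.1577371  0.11742657] [10.25010777  1.13567726  3.26309084]
```

```bash
python3 -m jog '[{"delta_pos":[-0.001,0,0],"delta_rot":[0,0,0]},{"delta_pos":[-0.002,0,0],"delta_rot":[0,0,0]},{"delta_pos":[-0.003,0,0],"delta_rot":[0,0,0]},{"delta_pos":[-0.003,0,0],"delta_rot":[0,0,0]},{"delta_pos":[-0.003,0,0],"delta_rot":[0,0,0]},{"delta_pos":[-0.003,0,0],"delta_rot":[0,0,0]},{"delta_pos":[-0.003,0,0],"delta_rot":[0,0,0]},{"delta_pos":[-0.003,0,0],"delta_rot":[0,0,0]},{"delta_pos":[-0.003,0,0],"delta_rot":[0,0,0]},{"delta_pos":[-0.003,0,0],"delta_rot":[0,0,0]}]'
python3 - <<'E'
from h import *
o=get_obs(); rr=R.from_rotvec(o['tool_rot']); X=rr.as_matrix()[:,0]; print(X, o['tool_pos']-rr.apply([0,0,.002])-.05*X, rr.inv().apply(o['wrist_force']))
s=optics.read_camera("side"); k=optics.read_camera("scene")
im=np.zeros((600,800,3),np.uint8)
im[:,:400]=cv2.resize(s["pixels"][235:325,240:300,::-1],(400,600),interpolation=cv2.INTER_CUBIC)
im[:,400:]=cv2.resize(k["pixels"][160:250,390:450,::-1],(400,600),interpolation=cv2.INTER_CUBIC)
cv2.imwrite("pics/crop4.png",im)
E
```

```text
time_s: 14.5
tool_pos: [0.5682, 0.1637, 0.1396]
tool_rot: [-3.004, -0.201, -0.765]
wrist_force: [14.3, 0.9, 3.1]
width: 0.0148
grasp_force: 77.9
[0.8704953  0.11642154 0.47820912] [0.52370082 0.15771478 0.11740523] [14.04048246  1.03272989  4.10595895]
```

View pics/crop4.png

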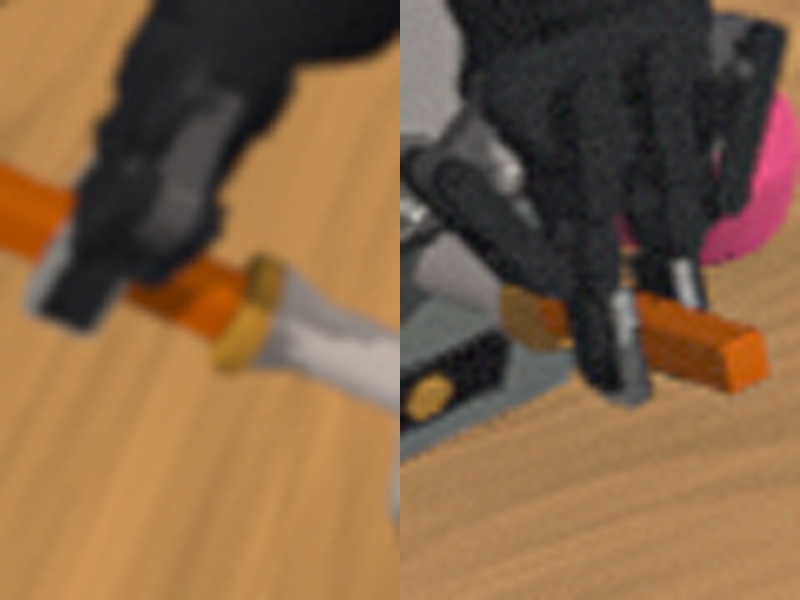

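In the side crop the brass collar (245,315) sits flush on the tube rim (270,320), and the push is about 14 N, so the rod is fully in. Next is drawing it straight out.

```bash
python3 -m jog '[{"delta_pos":[0.02,0,0],"delta_rot":[0,0,0]},{"delta_pos":[0.05,0,0],"delta_rot":[0,0,0]},{"delta_pos":[0.09,0,0],"delta_rot":[0,0,0]},{"delta_pos":[0.14,0,0],"delta_rot":[0,0,0]},{"delta_pos":[0.19,0,0],"delta_rot":[0,0,0]},{"delta_pos":[0.24,0,0],"delta_rot":[0,0,0]},{"delta_pos":[0.3,0,0],"delta_rot":[0,0,0]},{"delta_pos":[0.36,0,0],"delta_rot":[0,0,0]},{"delta_pos":[0.4,0,0],"delta_rot":[0,0,0]},{"delta_pos":[0.4,0,0],"delta_rot":[0,0,0]}]'
python3 - <<'E'
from h import *
o=get_obs(); rr=R.from_rotvec(o['tool_rot']); print(rr.apply([1,0,0]))
c=optics.read_camera("scene")
C=[atz(c,p,.005) for p in [(266,257),(228,284),(263,313),(300,286)]]; print(np.round(C,4),np.mean(C,0))
p=o['tool_pos'].copy(); p[2]+=.07; plan(p,frame(7.6,0))
E
```

```text
time_s: 15.85
tool_pos: [0.7054, 0.1821, 0.2129]
tool_rot: [-3.008, -0.202, -0.752]
wrist_force: [-0.3, -0.6, -1.3]
width: 0.0151
grasp_force: 78.2
[0.87436966 0.11737216 0.47085186]
[[ 0.4487 -0.1356  0.005 ]
 [ 0.4851 -0.2331  0.005 ]
 [ 0.5809 -0.1924  0.005 ]
 [ 0.5485 -0.0993  0.005 ]] [ 0.51579712 -0.16509991  0.005     ]
pos [0.0847, -0.0003, -0.1548] rot [-0.0012, -0.3113, 0.0008]
```

```bash
python3 -m jog '[{"delta_pos":[0.01,0,-0.02],"delta_rot":[0,0,0]},{"delta_pos":[0.03,0,-0.05],"delta_rot":[0,-0.03,0]},{"delta_pos":[0.05,0,-0.09],"delta_rot":[0,-0.09,0]},{"delta_pos":[0.07,0,-0.13],"delta_rot":[0,-0.16,0]},{"delta_pos":[0.085,0,-0.155],"delta_rot":[0,-0.23,0]},{"delta_pos":[0.085,0,-0.155],"delta_rot":[0,-0.29,0]},{"delta_pos":[0.085,0,-0.155],"delta_rot":[0,-0.311,0]},{"delta_pos":[0.085,0,-0.155],"delta_rot":[0,-0.311,0]},{"delta_pos":[0.085,0,-0.155],"delta_rot":[0,-0.311,0]},{"delta_pos":[0.085,0,-0.155],"delta_rot":[0,-0.311,0]}]'
python3 - <<'E'
from h import *
plan([.666,-.166,.27],frame(0)); plan([.666,-.166,.107],frame(0))
E
```

```text
time_s: 17.15
tool_pos: [0.7054, 0.182, 0.2837]
tool_rot: [-3.133, -0.21, -0.003]
wrist_force: [0.2, 0.5, -1.0]
width: 0.0145
grasp_force: 78.2
pos [-0.2141, 0.8491, 0.0327] rot [-0.001, -0.0013, 0.0854]
pos [-0.215, 0.8497, 0.4402] rot [-0.001, -0.0013, 0.0854]
```

```bash
python3 -m jog '[{"delta_pos":[-0.02,0.06,0],"delta_rot":[0,0,0]},{"delta_pos":[-0.04,0.15,0],"delta_rot":[0,0,0.02]},{"delta_pos":[-0.07,0.26,0],"delta_rot":[0,0,0.04]},{"delta_pos":[-0.1,0.38,0],"delta_rot":[0,0,0.06]},{"delta_pos":[-0.13,0.5,0],"delta_rot":[0,0,0.085]},{"delta_pos":[-0.16,0.62,0],"delta_rot":[0,0,0.085]},{"delta_pos":[-0.19,0.74,0.01],"delta_rot":[0,0,0.085]},{"delta_pos":[-0.21,0.82,0.02],"delta_rot":[0,0,0.085]},{"delta_pos":[-0.215,0.85,0.033],"delta_rot":[0,0,0.085]},{"delta_pos":[-0.215,0.85,0.033],"delta_rot":[0,0,0.085]}]'
python3 -m jog '[{"delta_pos":[0,0,0.04],"delta_rot":[0,0,0]},{"delta_pos":[0,0,0.1],"delta_rot":[0,0,0]},{"delta_pos":[0,0,0.17],"delta_rot":[0,0,0]},{"delta_pos":[0,0,0.24],"delta_rot":[0,0,0]},{"delta_pos":[0,0,0.31],"delta_rot":[0,0,0]},{"delta_pos":[0,0,0.36],"delta_rot":[0,0,0]},{"delta_pos":[0,0,0.39],"delta_rot":[0,0,0]},{"delta_pos":[0,0,0.405],"delta_rot":[0,0,0]},{"delta_pos":[0,0,0.405],"delta_rot":[0,0,0]},{"delta_pos":[0,0,0.405],"delta_rot":[0,0,0]}]'
python3 - <<'E'
from h import *
o=get_obs(); rr=R.from_rotvec(o['tool_rot']); X=rr.apply([1,0,0]); print(X, o['tool_pos']-.15*X, o['qvel'])
k=optics.read_camera("scene"); cv2.imwrite("pics/end.png",k["pixels"][:,:,::-1]); print(proj(k,o['tool_pos']-.15*X))
E
```

```text
time_s: 18.4
tool_pos: [0.6655, -0.167, 0.2692]
tool_rot: [-3.14, 0.001, -0.001]
wrist_force: [0.1, 1.6, -0.5]
width: 0.0146
grasp_force: 78.3
time_s: 19.65
tool_pos: [0.6665, -0.1663, 0.1084]
tool_rot: [-3.14, -0.001, -0.004]
wrist_force: [-0.3, 0.1, -1.0]
width: 0.0148
grasp_force: 78.3
[9.99996490e-01 5.60890456e-04 2.58958117e-03] [ 0.51651958 -0.16637777  0.10803526] [-0.00078972 -0.00271791  0.00100413  0.00020768  0.00021036 -0.00088719]
[[260.65796024 252.48198009]]
```

View pics/end.png

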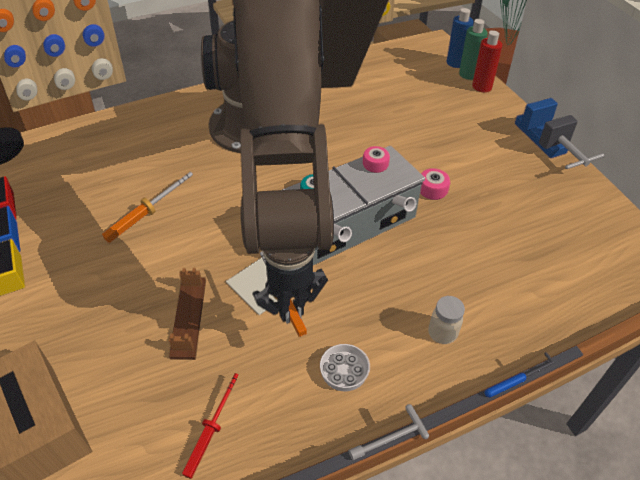

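The last picture shows the rod in the gripper (handle at (298,318)), with the tip computed over the tile. The wheels, jar (447,320) and dish (345,367) are where they were.

```bash
python3 -c "
from cell import r
print(r.finish_job())"
```

```text
the job is handed in; nothing more can be done
None
```

I handed the job in at about 20 s. The rod went into the pink-marked left tube until the collar stopped on its mouth, came right out, and is held level with its tip about 11 cm above the bench over the middle of the white tile; the verdict was not shown to me.

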